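# Take the round watch out of the winder

## Robot

A 6-joint arm with a two-finger parallel gripper is mounted at the origin on the work surface. World frame = base frame: x ahead of the robot, y to its left, z up, the work surface at z = 0. Lengths are in mm, angles in degrees, forces in N, time in s.
With the tool pointing down it reaches from about 300 to 850 mm from the base axis. Payload 4.2 kg.
Tool frame: the origin (TCP) lies at the very end of the fingers, on their centre line; the grasp point (between the pads) lies 19 mm behind it (env.grasp_offset is the distance from the TCP to the grasp point, in mm); z points along the fingers, y is the line along which they close (so a half turn about z gives the same grasp; the last joint's range is limited). The gripper opens to 91 mm and grips with 3 to 60 N. Pads are 32 mm wide; open, the fingers measure 118 mm over their backs; the gripper's body (76 mm by 178 mm) begins 60 mm behind the grasp point.
Start: joints at [-73.568, 18.312, 89.639, -0, 72.044, -1.146], TCP at [173.66, -548.169, 180.076] pointing down, gripper open.
Joint ranges: [-177.97, 177.97], [-48.28, 115.42], [12.27, 149.76], [-77.06, 257.06], [2.81, 150.46], [-146.56, 146.56]. Speed limits (degrees/s): [147.25, 147.25, 180, 180, 180, 180].

## Interface

Orientations are given as [roll, pitch, yaw] about the fixed x, y, z axes, in that order (R = Rz(yaw) Ry(pitch) Rx(roll)).
In Python, from workcell import env gives the robot as it stands. The module is installed in compiled form; this text tells all that it offers.
- The arm moves only by the tool send_rows, never from a script. Its argument "motion" is a list of rows, each an object of numbers: "tx", "ty", "tz": the shift along the tool's x, y, z in units of 500 mm (1.0 is 500 mm); "rx", "ry", "rz": the turn, a rotation vector about the tool's x, y, z in units of 30 degrees (1.0 is 30 degrees); "gripper": the closure, from -1 (fully open) to 1 (shut). In form: [{"tx": .., "ty": .., "tz": .., "rx": .., "ry": .., "rz": .., "gripper": ..}, ...]. A call has 1 to 12 rows; each row shifts and turns the commanded pose from where the row before left it, along the tool's axes as they then stand; what a row does not reach is not made up. A row lasts 1/8 s, in which the tool goes at most 62.5 mm and 10.7 degrees, less where a joint would pass 70% of its speed; a pose out of reach is approached as far as the arm can. A call with a number of a shift or a turn outside -1 to 1 is refused whole. A call with a gripper value outside its range is refused whole. The fingers move at their own pace and stop on an object; "grip_force" is the grip in N (left out, the last holds). Time passes only in rows, so rows that do not move let the fingers close. It gives the time, the measured TCP pose, the force, the opening and the grip force at its end, in the units of the state.
- env.state(): the state, without advancing time (a new reading comes with each control period).
- env.grab_frame(name): name is "scene" or "top" or "wrist"; returns a dict with "frame" (400x640x3 uint8, red, green, blue), "vertical_fov" (degrees; the focal length in pixels is half the picture's height over the tangent of half this angle, whatever the lens; pixels are square), "cx", "cy" (the principal point, pixels), "k1" (the pictures are not rectified: a ray, as slopes to the right and down, at radius r is drawn at 1 + k1 r^2 times it, then the intrinsics apply), "rvec" (rotation vector, rad) and "tvec" (3), from world to camera coordinates, as OpenCV has them; the wrist camera has in their place "T_tool_cam" (4x4, takes a point from camera to tool coordinates, whose origin is the TCP and whose axes are the flange's). Camera axes: x right, y down, z forward; pixel columns grow to the right and rows downward; lengths in mm; the calibration is good to about 2 mm. A picture is of the moment at which its call begins: read the wrist's pose just before it. There is no depth.
- env.job_done(): hands the job in; it is judged then, once.
The state is a dict: "time_s": time; "qpos": joint angles; "qvel": joint speeds; "effort": joint torques, N m; "ee_pos": TCP position; "ee_rot": TCP orientation; "force": force on the tool from outside, world axes, zero at the start; "torque": the same for the moment, N m; "gripper_width": finger opening in mm; "gripper_force": force on a finger pad.
Only numpy, scipy, OpenCV 4.12 (cv2) and the standard library are available. Lean on these libraries where they do the work, as an engineer would, in place of code of your own. Each camera call takes 0.05 s, during which the arm holds its last target. There are 200 camera calls.

## Task

Swing the clear hood of the watch winder up by its bar until it lies back on its stop. Then take out the holder that carries the round watch: pinch its two sprung end cheeks together to free the claws and lift it straight up out of its socket. Finish while still holding it by the pinched cheeks, level and roughly ten centimetres above its socket, without squeezing the watch itself, and leave the oblong watch and the things on the counter where they are.

Things in the scene. Friction and masses are not known exactly. Their poses are not given: they have to be found in the camera images.
- winder: Double watch winder standing on the counter: dark wooden case 150 (x) x 300 (y) x 65 mm high with a grey cloth deck on top, two turntables side by side on the deck, clear hood over both. Fixed. Origin: centre of its underside, on the counter; x points to its back, y to its left end, z up.
- hood_hinge (a point): Point on the hood's hinge line: middle of the case's rear top edge, 75 mm behind the case's centre and 65 mm above the counter. The hinge line runs along the winder's y.
- hood_bar (a point): Centre of the hood's handle: round steel bar 10 mm thick, 90 mm long, along the winder's y, 40 mm in front of the hood's front face, on two 9 mm stems 35 mm to either side of this point and 13 mm below the top of the hood. Shut, it is 190 mm in front of the hinge line and 75 mm above it (140 mm over the counter); it swings about the hinge line and may turn in the fingers.
- hood (a joint): Opening angle of the clear hood (rad): 0 shut, 1.85 lying back on its stop. Clear 4 mm shell 150 x 300 x 88 mm high, open below, 0.42 kg, hinged at its rear lower edge; the front rises. Light hinge: let go short of about 0.8 it falls shut, beyond about 1.05 it tips on by itself to the stop within a second or two. It takes 2 to 3 N at the bar.
- rotor_a: Turntable, stopped and fixed, always carries the round watch's holder: aluminium disc 106 mm across, 6 mm high, on the winder's deck, and on it a grey socket block 88 (y) x 52 (x) mm whose top is 22 mm above the origin. Origin: centre of the disc's underside, 65 mm over the counter; z up. Socket floor 6 mm above the origin; a lip over each y end of the socket retains the holder's claws.
- rotor_b: The other turntable, the same, which carries the oblong watch's holder. Which turntable is on the left and how each is turned varies.
- holder: Watch holder, loose, 0.2 kg: black foot, cream cushion, two black sprung end cheeks, the round watch closed round the cushion. Origin: centre of the foot's underside, on the socket floor when seated; z up, y from cheek to cheek (as rotor_a). Top of the watch 69 mm above the origin; bracelet 58 mm wide in x, between the cheeks. Play in the socket 1.5 mm sideways, 1 mm up.
- holder_left (a joint): How far the holder's +y cheek is pressed in (m): 0 out, 0.007 home. Spring: starts at about 2 N, 6 N when home. Pressed by 0.0035 its claw clears the lip if the holder sits in the middle of its socket, by 0.005 in any case.
- holder_right (a joint): The same for the holder's -y cheek.
- round_watch: The round steel watch on the holder (moves with it): case 39 mm across on top of the cushion, steel bracelet 20 mm wide round it between the cheeks. Origin: same as the holder's.
- other_holder: The other watch's holder, of the same make, with a steel watch with an oblong case 36 x 23 mm; stays in its socket. Origin and axes as for the holder.
- ring_tray: Bystander: dark blue velvet tray with rings, 200 x 260 x 22 mm, on the counter to the winder's left. Origin: centre of its underside.
- ring_box: Bystander: closed dark red ring box, 55 x 55 x 45 mm, on the counter to the winder's right. Origin: centre of its underside.
- loupe: Bystander: small steel folding loupe, 59 x 28 x 18 mm, lying on the counter to the winder's right. Origin: underside of its lens barrel.
- holder_grip (a point): Point midway between the holder's two cheeks, 42 mm above the holder's origin. The cheeks are flat plates 30 (x) x 31 mm (z), from 23 to 54 mm above the origin, ribbed outside; outer faces at y = +31 and -31 mm at rest (62 mm apart), 48 mm apart when both are pressed home. Below each a leg ends in a claw that hooks under the socket's lip.

How it is judged (in metres and radians):
On the way, in this order (a step that is already met when the one before it is completed fails the run):
1. the hood lies back, open (value of joint hood above 1.6 rad), for 0.2 s.
2. both cheeks of the round watch's holder are pinched in while it still sits in its socket (value of joint each of holder_left, holder_right above 0.003 m and z of holder in the frame of rotor_a below 0.012 m), for 0.1 s.
At the end, for the whole second after the job is handed in: Hood open beyond 1.6 rad; the round watch's holder held in the fingers, both cheeks pressed in over 3 mm, foot over 60 mm above its socket floor, within 0.3 rad of level, at rest, carried by nothing else, no finger pressing the watch; the oblong watch's holder still in its socket (value of joint hood above 1.6 rad and value of joint each of holder_left, holder_right above 0.003 m and contact force between the fingers and holder above 3 N and z of holder in the frame of rotor_a above 0.066 m and angle between holder's own z axis and vertical below 0.3 rad and linear speed of holder below 0.03 m/s and contact force between holder and winder below 0.2 N and contact force between holder and rotor_a below 0.2 N and contact force between holder and rotor_b below 0.2 N and contact force between the fingers and round_watch below 4 N and distance between other_holder and rotor_b below 0.012 m); the arm keeps its last pose, push and grip.
It fails at once if the round watch itself is squeezed or pushed hard (over 8 N) (contact force between the fingers and round_watch above 8 N).
It fails at once if the oblong watch's holder is shifted by more than 10 mm (distance of other_holder from where it was at the start of the episode above 0.01 m).
It fails at once if the ring tray, ring box or loupe is shifted by more than 20 mm (distance of any of ring_tray, ring_box, loupe from where it was at the start of the episode above 0.02 m).
It also fails if it takes over 45 s, if anything falls off the work surface, if the arm or the gripper's body presses on something with over 40 N, if the wrist force passes 120 N, or if a joint passes its speed limit or range.

## Working session

There is one attempt and no reset: what is moved stays moved. The work goes in short steps, Python scripts to look and compute and a tool call to move; the robot and the scene stay as the last step left them, time stands still between calls to the robot, and variables do not carry over. Pictures are saved under pics/ and viewed, at most 10 in all, crops included, and the job is handed in when it is done.

Besides the shell and the picture viewer there is one more tool, called as a command line: name --argument value ..., lists and objects as JSON in quotes. send_rows: Moves the arm, as the interface text tells. Shifts and turns lie within -1 to 1; 1 stands for 500 mm of shift or 30 degrees of turn. Its arguments: {"type":"object","properties":{"motion":{"type":"array"},"grip_force":{"type":"number"}},"required":["motion"]}

```bash
mkdir -p pics
cat > h.py <<'E'
import numpy as np, cv2
from scipy.spatial.transform import Rotation as R
from workcell import env
def cam(name):
    s=env.state(); f=env.grab_frame(name)
    h,w=f['frame'].shape[:2]; fl=h/2/np.tan(np.radians(f['vertical_fov'])/2)
    if name=='wrist':
        T=np.array(f['T_tool_cam']); Rt=R.from_euler('xyz',s['ee_rot'],degrees=True).as_matrix()
        Rc=Rt@T[:3,:3]; c=Rt@T[:3,3]+np.array(s['ee_pos'])
    else:
        Rc=cv2.Rodrigues(np.array(f['rvec'],float))[0].T; c=-Rc@np.array(f['tvec'],float).ravel()
    return dict(img=f['frame'],fl=fl,cx=f['cx'],cy=f['cy'],k1=f['k1'],Rc=Rc,c=c)
def ray(C,u,v):
    d=np.array([(u-C['cx'])/C['fl'],(v-C['cy'])/C['fl']]); p=d.copy()
    for _ in range(20): p=d/(1+C['k1']*(p@p))
    r=C['Rc']@np.array([p[0],p[1],1]); return r/np.linalg.norm(r)
def onz(C,u,v,z):
    r=ray(C,u,v); return C['c']+r*(z-C['c'][2])/r[2]
def proj(C,P):
    q=C['Rc'].T@(np.array(P,float)-C['c']); p=q[:2]/q[2]; p=p*(1+C['k1']*(p@p)); return p*C['fl']+[C['cx'],C['cy']]
def save(C,n): cv2.imwrite('pics/'+n+'.png',C['img'][:,:,::-1])
E
python3 - <<'E'
from h import *
import pickle
for n in('scene','top'):
    C=cam(n); save(C,n); pickle.dump(C,open(n+'.pkl','wb')); print(n,C['c'].round(),C['Rc'][:,2].round(2),C['fl'])
print(env.state(), env.grasp_offset)
E
```

```text
scene [1312. -144.  823.] [-0.71  0.19 -0.68] 398.1235336854409
top [ 416.   23. 1874.] [ 0.09  0.01 -1.  ] 519.3433006495162
{'time_s': 0.1, 'qpos': array([-7.35672890e+01,  1.83470509e+01,  8.96986671e+01,  6.11869586e-04,
        7.20454151e+01, -1.14791481e+00]), 'qvel': array([ 0.02065308, -0.00153227, -0.16119034, -0.01106702, -0.13850927,
       -0.00935374]), 'effort': array([ 1.83523161e-04, -4.13332558e+01, -2.32509649e+01,  7.29378755e-02,
        4.22189513e-02, -5.32126364e-05]), 'ee_pos': array([ 173.51843236, -547.65951244,  179.31878073]), 'ee_rot': array([-1.79908897e+02, -2.40737486e-03,  1.75804349e+01]), 'force': array([-0.2318521 , -0.29956529, -0.33672024]), 'torque': array([ 0.01399228, -0.01566305, -0.02022315]), 'gripper_force': 0.0, 'gripper_width': 91.41753356175708} 18.8
```

View pics/scene.png

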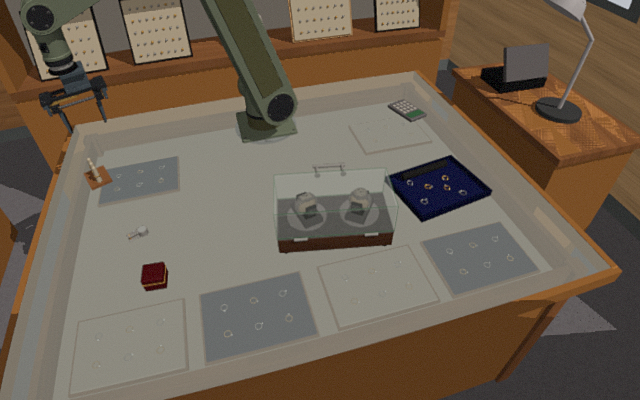

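View pics/top.png

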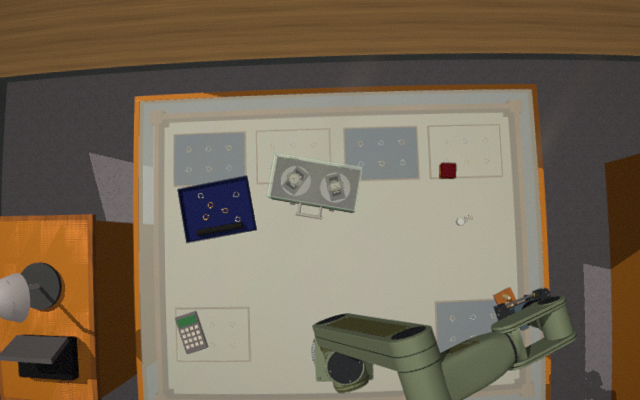

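The scene view shows the winder near (335,215) with its bar at (330,168). In the top view the winder is near (315,184), the bar at (310,212), the tray at (218,208), the ring box at (447,170) and the loupe at (463,220). I'll zoom in next.

Run:
```python
import pickle,cv2,numpy as np
t=pickle.load(open('top.pkl','rb'))['img'][145:225,260:370]; s=pickle.load(open('scene.pkl','rb'))['img'][150:260,260:410]
a=cv2.resize(t,None,fx=5,fy=5,interpolation=cv2.INTER_CUBIC);b=cv2.resize(s,None,fx=5,fy=5,interpolation=cv2.INTER_CUBIC)
cv2.imwrite('pics/tz.png',a[:,:,::-1]);cv2.imwrite('pics/sz.png',b[:,:,::-1])
```

```text
(no output)
```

View pics/tz.png

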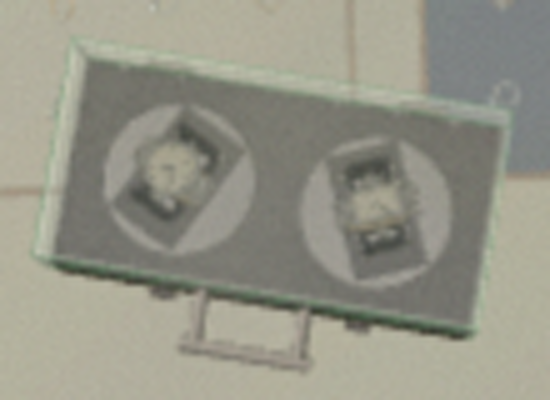

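View pics/sz.png

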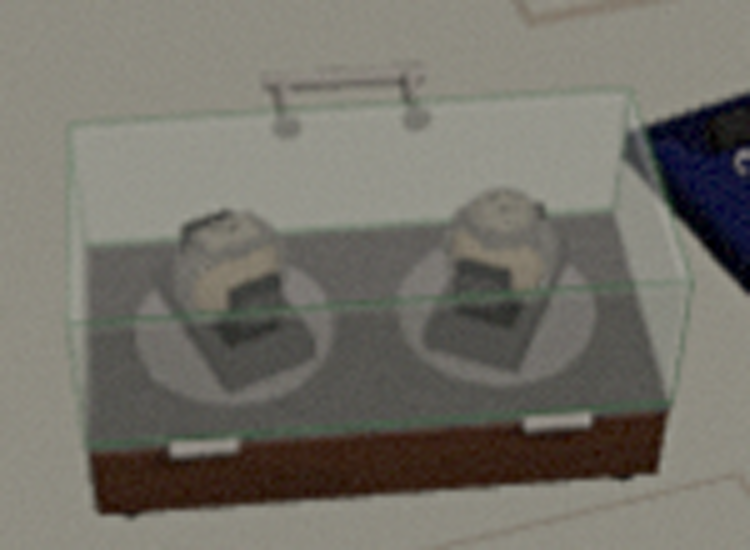

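Run:
```python
import pickle
from h import *
C=pickle.load(open('top.pkl','rb')); S=pickle.load(open('scene.pkl','rb'))
p=lambda x,y,z:onz(C,260+x/5-.4,145+y/5-.4,z)
q=lambda x,y,z:onz(S,260+x/5-.4,150+y/5-.4,z)
for n,l,f in [('hoodtop',[p(75,40,153),p(510,115,153),p(470,335,153),p(38,262,153)],0),
 ('bar',[p(183,348,140),p(308,364,140),q(265,80,140),q(422,78,140)],0),('disc',[p(180,180,71),p(377,212,71),q(235,332,71),q(497,305,71)],0),
 ('caserear top S',[q(92,448,65),q(668,408,65)],0),
 ('block B-left corners',[p(190,103,87),p(248,150,87),p(172,248,87),p(113,200,87)],0),('blk right',[p(328,155,87),p(400,138,87),p(427,268,87),p(357,284,87)],0)]:
    print(n,np.round(l,0)[:,:2].tolist())
```

```text
hoodtop [[701.0, 211.0], [641.0, -79.0], [495.0, -47.0], [552.0, 239.0]]
bar [[493.0, 144.0], [480.0, 61.0], [473.0, 64.0], [497.0, 147.0]]
disc [[613.0, 148.0], [587.0, 12.0], [590.0, 14.0], [612.0, 153.0]]
caserear top S [[643.0, -75.0], [702.0, 213.0]]
block B-left corners [[665.0, 139.0], [631.0, 100.0], [565.0, 154.0], [599.0, 194.0]]
blk right [[626.0, 44.0], [636.0, -6.0], [545.0, -22.0], [536.0, 27.0]]
```

send_rows --motion '[{"tx": 0.082, "ty": -0.088, "tz": -0.01, "gripper": 0.2}, {"tx": 0.082, "ty": -0.088, "tz": -0.01, "gripper": 0.2}, {"tx": 0.082, "ty": -0.088, "tz": -0.01, "gripper": 0.2}, {"tx": 0.082, "ty": -0.088, "tz": -0.01, "gripper": 0.2}, {"tx": 0.082, "ty": -0.088, "tz": -0.01, "gripper": 0.2}, {"tx": 0.082, "ty": -0.088, "tz": -0.01, "gripper": 0.2}, {"tx": 0.082, "ty": -0.088, "tz": -0.01, "gripper": 0.2}, {"tx": 0.082, "ty": -0.088, "tz": -0.01, "gripper": 0.2}, {"tx": 0.082, "ty": -0.088, "gripper": 0.2}, {"tx": 0.082, "ty": -0.088, "gripper": 0.2}, {"tx": 0.082, "ty": -0.088, "gripper": 0.2}, {"tx": 0.082, "ty": -0.088, "gripper": 0.2}]' --grip_force 15

```text
invalid input at $.motion[0]: expected keys tx, ty, tz, rx, ry, rz, gripper
```

send_rows --motion '[{"rz": -0.338, "gripper": 0.2}, {"rz": -0.338, "gripper": 0.2}, {"rz": -0.338, "gripper": 0.2}, {"rz": -0.338, "gripper": 0.2}, {"rz": -0.338, "gripper": 0.2}, {"rz": -0.338, "gripper": 0.2}, {"gripper": 0.2}]'

```text
invalid input at $.motion[0]: expected keys tx, ty, tz, rx, ry, rz, gripper
```

Run:
```python
from h import *
import pickle
C=cam('wrist'); save(C,'w1'); pickle.dump(C,open('w1.pkl','wb')); s=env.state(); print(s['ee_pos'],s['ee_rot'],s['qpos'],s['time_s'],C['c'],C['Rc'][:,2],C['fl'],C['k1'])
for P in [(493,144,140),(480,62,140),(486,104,140),(613,150,140),(588,13,140)]: print(P,proj(C,P))
```

```text
[ 173.53319324 -547.73884479  179.41786405] [-1.79921787e+02 -8.54686581e-04  1.75796536e+01] [-7.35672833e+01  1.83432500e+01  8.96896660e+01 -7.47437399e-04
  7.20452986e+01 -1.14670663e+00] 0.15 [ 238.44550239 -527.81412309  383.23925934] [-0.22685581 -0.07013809 -0.97139955] 330.0349246973804 0.0025658657810937397
(493, 144, 140) [-1204.45838737 -1135.66070611]
(480, 62, 140) [-891.73295155 -934.01868181]
(486, 104, 140) [-1043.31065128 -1029.2488215 ]
(613, 150, 140) [-1627.87144057 -2017.57827089]
(588, 13, 140) [ -902.62265924 -1423.0644351 ]
```

View pics/w1.png

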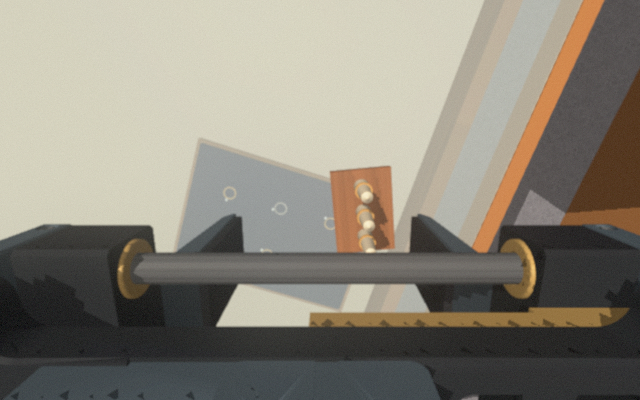

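The wrist view still shows the start spot, because both moves were refused: every row needs all seven keys. I'll resend them.

send_rows --motion '[{"tx": 0.082, "ty": -0.088, "tz": -0.01, "rx": 0, "ry": 0, "rz": 0, "gripper": 0.2}, {"tx": 0.082, "ty": -0.088, "tz": -0.01, "rx": 0, "ry": 0, "rz": 0, "gripper": 0.2}, {"tx": 0.082, "ty": -0.088, "tz": -0.01, "rx": 0, "ry": 0, "rz": 0, "gripper": 0.2}, {"tx": 0.082, "ty": -0.088, "tz": -0.01, "rx": 0, "ry": 0, "rz": 0, "gripper": 0.2}, {"tx": 0.082, "ty": -0.088, "tz": -0.01, "rx": 0, "ry": 0, "rz": 0, "gripper": 0.2}, {"tx": 0.082, "ty": -0.088, "tz": -0.01, "rx": 0, "ry": 0, "rz": 0, "gripper": 0.2}, {"tx": 0.082, "ty": -0.088, "tz": -0.01, "rx": 0, "ry": 0, "rz": 0, "gripper": 0.2}, {"tx": 0.082, "ty": -0.088, "tz": -0.01, "rx": 0, "ry": 0, "rz": 0, "gripper": 0.2}, {"tx": 0.082, "ty": -0.088, "tz": 0, "rx": 0, "ry": 0, "rz": 0, "gripper": 0.2}, {"tx": 0.082, "ty": -0.088, "tz": 0, "rx": 0, "ry": 0, "rz": 0, "gripper": 0.2}, {"tx": 0.082, "ty": -0.088, "tz": 0, "rx": 0, "ry": 0, "rz": 0, "gripper": 0.2}, {"tx": 0.082, "ty": -0.088, "tz": 0, "rx": 0, "ry": 0, "rz": 0, "gripper": 0.2}]' --grip_force 15

```text
time_s: 1.65
ee_pos: [483.6, 105.7, 219.9]
ee_rot: [180.0, -0.0, 17.6]
force: [0.4, -0.2, 0.0]
gripper_width: 36.5
gripper_force: 0.0
```

send_rows --motion '[{"tx": 0, "ty": 0, "tz": 0, "rx": 0, "ry": 0, "rz": -0.338, "gripper": 0.2}, {"tx": 0, "ty": 0, "tz": 0, "rx": 0, "ry": 0, "rz": -0.338, "gripper": 0.2}, {"tx": 0, "ty": 0, "tz": 0, "rx": 0, "ry": 0, "rz": -0.338, "gripper": 0.2}, {"tx": 0, "ty": 0, "tz": 0, "rx": 0, "ry": 0, "rz": -0.338, "gripper": 0.2}, {"tx": 0, "ty": 0, "tz": 0, "rx": 0, "ry": 0, "rz": -0.338, "gripper": 0.2}, {"tx": 0, "ty": 0, "tz": 0, "rx": 0, "ry": 0, "rz": -0.338, "gripper": 0.2}, {"tx": 0, "ty": 0, "tz": 0, "rx": 0, "ry": 0, "rz": 0, "gripper": 0.2}]'

```text
time_s: 2.52
ee_pos: [483.0, 103.7, 219.8]
ee_rot: [-180.0, 0.0, 78.3]
force: [-0.0, -0.3, 0.9]
gripper_width: 36.7
gripper_force: 0.0
```

Run:
```python
from h import *
import pickle
C=cam('wrist'); save(C,'w2'); pickle.dump(C,open('w2.pkl','wb')); s=env.state(); print(s['ee_pos'],s['ee_rot'],s['gripper_width'],s['time_s'],C['c'],C['Rc'][:,2])
for P in [(493,144,140),(480,62,140),(486,104,140),(613,150,140),(588,13,140)]: print(P,proj(C,P))
```

```text
[483.06816207 103.73942676 219.81345716] [-1.79978600e+02  1.39840532e-02  7.82433958e+01] 36.26296940312703 2.575 [497.94631251 169.04786652 423.67382267] [-0.04830383 -0.23285766 -0.97131048]
(493, 144, 140) [326.50350244 150.17760915]
(480, 62, 140) [330.69384765 241.68472668]
(486, 104, 140) [327.88730392 196.51104961]
(613, 150, 140) [466.48628428 113.61820031]
(588, 13, 140) [454.81076463 268.15205189]
```

View pics/w2.png

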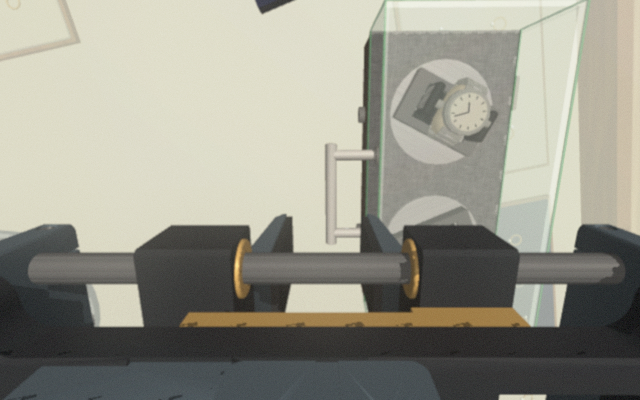

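The view confirms the round watch is on the left turntable, with its dial at (466,110). The bar stands upright at x≈331, rows 146 to 243, about 5 mm behind the TCP line. I'll descend and grip the bar.

send_rows --motion '[{"tx": 0.004, "ty": 0.01, "tz": 0.05, "rx": 0, "ry": 0, "rz": 0, "gripper": 0.2}, {"tx": 0, "ty": 0, "tz": 0.05, "rx": 0, "ry": 0, "rz": 0, "gripper": 0.2}, {"tx": 0, "ty": 0, "tz": 0.05, "rx": 0, "ry": 0, "rz": 0, "gripper": 0.2}, {"tx": 0, "ty": 0, "tz": 0.047, "rx": 0, "ry": 0, "rz": 0, "gripper": 0.2}, {"tx": 0, "ty": 0, "tz": 0, "rx": 0, "ry": 0, "rz": 0, "gripper": 0.2}, {"tx": 0, "ty": 0, "tz": 0, "rx": 0, "ry": 0, "rz": 0, "gripper": 1}, {"tx": 0, "ty": 0, "tz": 0, "rx": 0, "ry": 0, "rz": 0, "gripper": 1}, {"tx": 0, "ty": 0, "tz": 0, "rx": 0, "ry": 0, "rz": 0, "gripper": 1}, {"tx": 0, "ty": 0, "tz": 0, "rx": 0, "ry": 0, "rz": 0, "gripper": 1}]'

```text
time_s: 3.7
ee_pos: [488.7, 104.8, 121.9]
ee_rot: [180.0, -0.0, 78.4]
force: [-0.1, 0.2, -1.4]
gripper_width: 0.8
gripper_force: 0.0
```

Run:
```python
import numpy as np
a=np.radians(21.5+np.arange(0,89,8)); y=-204.3*np.cos(a); z=204.3*np.sin(a)
print(np.c_[np.diff(y),np.diff(z)].round(1)/500)
```

```text
[[ 0.0246  0.0514]
 [ 0.0314  0.0476]
 [ 0.0378  0.0426]
 [ 0.0434  0.037 ]
 [ 0.048   0.0306]
 [ 0.0518  0.0236]
 [ 0.0546  0.0162]
 [ 0.0564  0.0084]
 [ 0.057   0.0004]
 [ 0.0566 -0.0074]
 [ 0.055  -0.0152]]
```

The fingers shut on nothing, so I'll look.

Run:
```python
from h import *
import pickle
C=cam('wrist'); S=cam('scene'); pickle.dump((C,S),open('w3.pkl','wb'))
print(proj(S,env.state()['ee_pos']))
a=C['img'][40:340,140:540]; b=cv2.resize(S['img'][130:230,250:400],(600,400),interpolation=cv2.INTER_CUBIC)
a=cv2.resize(a,(400,300)); o=np.zeros((600,800,3),np.uint8); o[:300,:400]=a; o[:200,400:]=cv2.resize(S['img'][0:200,100:500],(400,200)); o[300:,:450]=cv2.resize(b,(450,300))
cv2.imwrite('pics/w3.png',o[:,:,::-1])
```

```text
[328.29268865 171.35461149]
```

View pics/w3.png

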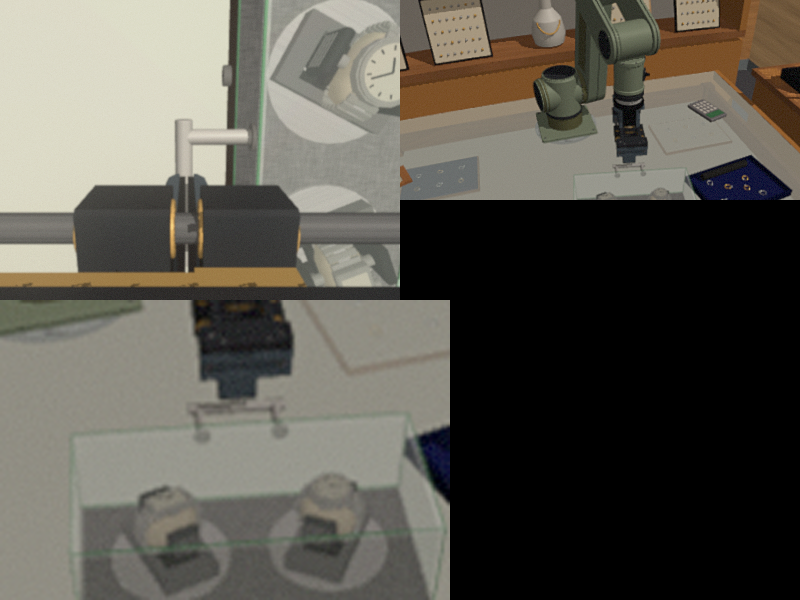

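Bar (wrist x≈324) and fingers (x≈327) line up sideways, but in the scene view the fingertips end at the bar's top edge. I'll check the heights by triangulation.

Run:
```python
from h import *
import pickle
def tri(A,a,B,b):
    r,s=ray(A,*a),ray(B,*b); t=np.linalg.lstsq(np.c_[r,-s],B['c']-A['c'],rcond=None)[0]
    p,q=A['c']+t[0]*r,B['c']+t[1]*s; return ((p+q)/2).round(1),np.linalg.norm(p-q).round(1)
C,S=pickle.load(open('w3.pkl','rb')); W=pickle.load(open('w2.pkl','rb')); T=pickle.load(open('top.pkl','rb'))
S0=pickle.load(open('scene.pkl','rb'))
# bar +y end / -y end:  sz zoom coords (422,78),(265,80); sharp double line
e=lambda x,y:(260+x/5-.4,150+y/5-.4); t=lambda x,y:(260+x/5-.4,145+y/5-.4)
print('W-S +y',tri(W,(331,146),S0,e(422,78)),'-y',tri(W,(331,242),S0,e(265,80)))
print('T-S',tri(T,t(183,348),S0,e(422,78)),tri(T,t(308,364),S0,e(265,80)))
print('C-S +y',tri(C,(324,161),S0,e(422,78)))
for z in(110,122,140,160,180): print(z,proj(S,(488.7,104.8,z)).round(1))
print('bar mid proj',proj(S,(488,105,140)), S['Rc'].round(3).tolist(), S0['c'])
cv2.imwrite('pics/s3.png',cv2.resize(S['img'][140:190,300:360],None,fx=10,fy=10,interpolation=cv2.INTER_NEAREST)[:,:,::-1])
```

```text
W-S +y (array([497.6, 147. , 140.5]), np.float64(0.6)) -y (array([480.2,  63. , 145.2]), np.float64(1.2))
T-S (array([493.5, 146.6, 137.2]), np.float64(4.1)) (array([479.7,  61.8, 145.3]), np.float64(1.6))
C-S +y (array([497.6, 147.7, 140.2]), np.float64(0.8))
110 [328.3 174.6]
122 [328.3 171.3]
140 [328.3 166.2]
160 [328.3 160.4]
180 [328.3 154.5]
bar mid proj [328.30429501 166.05361734] [[0.276, 0.652, -0.706], [0.961, -0.2, 0.191], [-0.017, -0.731, -0.682]] [1312.06100825 -143.80867613  822.91692287]
```

View pics/s3.png

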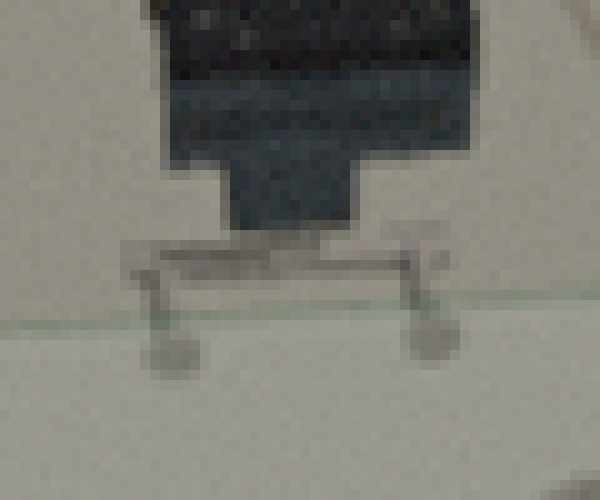

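The fingertips end at row 163, where a TCP at z=122 should appear at row 171. I'll check the tip's place in the wrist view.

Run:
```python
from h import *
import pickle
C,S=pickle.load(open('w3.pkl','rb')); W=pickle.load(open('w2.pkl','rb'))
s=env.state(); print(s['ee_pos'],s['ee_rot'],s['qpos'])
Rt=R.from_euler('xyz',s['ee_rot'],degrees=True).as_matrix()
for z in(0,-20,-30,-40):
  for x in (16,-16):
    P=Rt@np.array([x,0,z])+s['ee_pos']; print(x,z,proj(C,P).round(1),proj(S,P).round(1))
g=cv2.cvtColor(C['img'],cv2.COLOR_RGB2GRAY)
print(g[195:235:2,316:338:2])
```

```text
[488.58879955 104.73961502 121.7234431 ] [ 1.79979107e+02 -2.76355509e-03  7.84142647e+01] [ 1.07847211e+01  1.42707236e+01  1.04460942e+02 -6.15521027e-03
  6.12479620e+01  2.23734167e+01]
16 0 [323.8 201.8] [334. 171.]
-16 0 [323.8 248.8] [322.6 171.7]
16 -20 [323.6 210.2] [334.1 165.4]
-16 -20 [323.6 261.5] [322.5 166.1]
16 -30 [323.4 215. ] [334.1 162.5]
-16 -30 [323.5 268.8] [322.4 163.2]
16 -40 [323.3 220.4] [334.1 159.6]
-16 -40 [323.4 276.9] [322.4 160.3]
[[127 153 176 186 193 189 187 176 182 217 214]
 [123 152 173 187 190 192 187 171 180 214 210]
 [124 151 174 186 191 190 188 171 184 215 215]
 [127 153 171 187 193 193 188 174 181 217 212]
 [129 154 174 186 190 193 188 171 180 212 214]
 [128 154 168 186 191 191 187 171 177 214 216]
 [130 151 171 186 192 189 188 172 181 212 211]
 [127 153 171 188 193 188 188 171 176 217 210]
 [124 148 171 183 191 190 188 173 178 214 216]
 [121 132 171 187 193 189 185 172 179 184 184]
 [ 94  99 156 174 176 190 173 159 159 110  92]
 [ 91  86  86  82  99 179 107  79  82  87  91]
 [ 92  89  67  63  89 180  99  57  62  78  88]
 [ 91  85  64  60  88 181 103  62  63  81  87]
 [ 90  83  65  66  78 164  91  60  62  77  90]
 [ 90  83  65  61  72 113  77  58  61  72  90]
 [ 90  81  62  62  68 116  76  59  60  75  89]
 [ 91  79  58  57  71 116  79  54  57  69  88]
 [ 93  76  57  59  66 113  71  57  54  68  86]
 [ 87  71  62  57  66 115  74  62  58  68  85]]
```

Both views put the real fingertips about 29 mm short of the nominal TCP, and the bar is where I expected. I'll work with that offset: reopen, go 27 mm lower and close.

send_rows --motion '[{"tx": 0, "ty": 0, "tz": 0, "rx": 0, "ry": 0, "rz": 0, "gripper": 0.2}, {"tx": 0, "ty": 0, "tz": 0, "rx": 0, "ry": 0, "rz": 0, "gripper": 0.2}, {"tx": 0, "ty": 0, "tz": 0, "rx": 0, "ry": 0, "rz": 0, "gripper": 0.2}, {"tx": 0, "ty": -0.002, "tz": 0.027, "rx": 0, "ry": 0, "rz": 0, "gripper": 0.2}, {"tx": 0, "ty": 0, "tz": 0.027, "rx": 0, "ry": 0, "rz": 0, "gripper": 0.2}, {"tx": 0, "ty": 0, "tz": 0, "rx": 0, "ry": 0, "rz": 0, "gripper": 1}, {"tx": 0, "ty": 0, "tz": 0, "rx": 0, "ry": 0, "rz": 0, "gripper": 1}, {"tx": 0, "ty": 0, "tz": 0, "rx": 0, "ry": 0, "rz": 0, "gripper": 1}, {"tx": 0, "ty": 0, "tz": 0, "rx": 0, "ry": 0, "rz": 0, "gripper": 1}]'

```text
time_s: 4.92
ee_pos: [487.2, 105.1, 94.8]
ee_rot: [-180.0, -0.0, 78.4]
force: [-1.5, 1.3, 0.0]
gripper_width: 10.0
gripper_force: 15.0
```

The bar is gripped, with the opening at 10.0 mm. Next is the swing along the arc.

send_rows --motion '[{"tx": 0, "ty": 0.025, "tz": -0.051, "rx": 0, "ry": 0, "rz": 0, "gripper": 1}, {"tx": 0, "ty": 0.031, "tz": -0.048, "rx": 0, "ry": 0, "rz": 0, "gripper": 1}, {"tx": 0, "ty": 0.038, "tz": -0.043, "rx": 0, "ry": 0, "rz": 0, "gripper": 1}, {"tx": 0, "ty": 0.043, "tz": -0.037, "rx": 0, "ry": 0, "rz": 0, "gripper": 1}, {"tx": 0, "ty": 0.048, "tz": -0.031, "rx": 0, "ry": 0, "rz": 0, "gripper": 1}, {"tx": 0, "ty": 0.052, "tz": -0.024, "rx": 0, "ry": 0, "rz": 0, "gripper": 1}, {"tx": 0, "ty": 0.055, "tz": -0.016, "rx": 0, "ry": 0, "rz": 0, "gripper": 1}, {"tx": 0, "ty": 0.056, "tz": -0.008, "rx": 0, "ry": 0, "rz": 0, "gripper": 1}, {"tx": 0, "ty": 0.057, "tz": 0, "rx": 0, "ry": 0, "rz": 0, "gripper": 1}, {"tx": 0, "ty": 0.057, "tz": 0.007, "rx": 0, "ry": 0, "rz": 0, "gripper": 1}, {"tx": 0, "ty": 0, "tz": 0, "rx": 0, "ry": 0, "rz": 0, "gripper": 1}]'

```text
time_s: 6.3
ee_pos: [716.9, 58.3, 220.1]
ee_rot: [179.7, -0.1, 78.4]
force: [1.5, 1.1, 2.5]
gripper_width: 9.5
gripper_force: 15.0
```

Still holding the bar at about 80° of swing. I'll let go, lift clear and wait for the hood to settle on its stop.

send_rows --motion '[{"tx": 0, "ty": 0, "tz": 0, "rx": 0, "ry": 0, "rz": 0, "gripper": 0.2}, {"tx": 0, "ty": 0, "tz": 0, "rx": 0, "ry": 0, "rz": 0, "gripper": 0.2}, {"tx": 0, "ty": 0.01, "tz": -0.05, "rx": 0, "ry": 0, "rz": 0, "gripper": 0.2}, {"tx": 0, "ty": 0, "tz": -0.1, "rx": 0, "ry": 0, "rz": 0, "gripper": -0.2}, {"tx": 0, "ty": -0.1, "tz": -0.03, "rx": 0, "ry": 0, "rz": 0, "gripper": -1}, {"tx": 0, "ty": -0.12, "tz": 0, "rx": 0, "ry": 0, "rz": 0, "gripper": -1}, {"tx": 0, "ty": -0.1, "tz": 0, "rx": 0, "ry": 0, "rz": 0, "gripper": -1}, {"tx": 0, "ty": 0, "tz": 0, "rx": 0, "ry": 0, "rz": 0, "gripper": -1}, {"tx": 0, "ty": 0, "tz": 0, "rx": 0, "ry": 0, "rz": 0, "gripper": -1}, {"tx": 0, "ty": 0, "tz": 0, "rx": 0, "ry": 0, "rz": 0, "gripper": -1}]'

```text
time_s: 7.55
ee_pos: [562.9, 89.4, 309.7]
ee_rot: [-180.0, 0.0, 78.4]
force: [-0.4, 0.8, -0.7]
gripper_width: 90.8
gripper_force: 0.0
```

Run:
```python
from h import *
import pickle
C=cam('wrist'); T=cam('top'); S=cam('scene'); pickle.dump((C,T,S),open('w4.pkl','wb')); s=env.state(); print(s['ee_pos'],s['ee_rot'])
o=np.zeros((600,800,3),np.uint8); o[:400,:640]=C['img']; o[400:,:300]=cv2.resize(S['img'][130:270,250:460],(300,200)); o[400:,320:620]=cv2.resize(T['img'][120:260,220:430],(300,200))
cv2.imwrite('pics/w4.png',o[:,:,::-1])
print(proj(C,(613,150,140)),proj(C,(588,13,140)))
```

```text
[562.80160033  89.43623667 309.40348813] [-1.79960923e+02  2.57197712e-02  7.83874440e+01]
[358.54540544 117.11400239] [358.31817266 236.96547695]
```

View pics/w4.png

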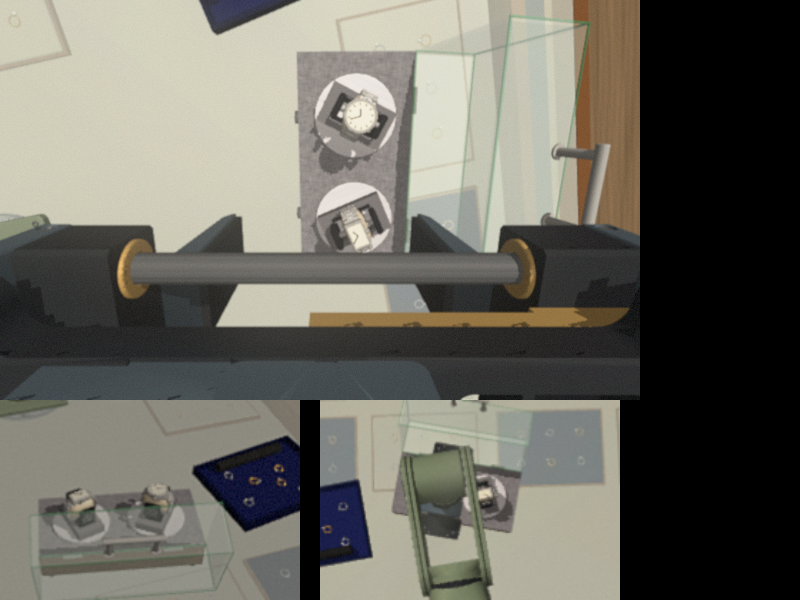

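The hood lies back on its stop. The round watch's disc is centred near (355,115), and its holder is turned clockwise in the wrist view. Now I'll measure its centre and yaw.

Run:
```python
from h import *
import pickle
C,T,S=pickle.load(open('w4.pkl','rb'))
# rectify onto plane z=87 (block top), 0.5mm/px, around (613,150) in world axes: col=+y dir reversed, row=-x
def rect(z,c=(613,150),n=70,k=2):
    g=np.arange(-n,n,1/k); m=np.array([[proj(C,(c[0]-b,c[1]-a,z)) for a in g] for b in g],np.float32)
    return cv2.remap(C['img'],m[...,0],m[...,1],cv2.INTER_LINEAR)
def w(z,px,py,c=(613,150),n=70,k=2): return c[0]+n-py/k,c[1]+n-px/k
I=rect(71); hsv=cv2.cvtColor(I,cv2.COLOR_RGB2HSV); g=hsv[...,2]
disc=((g>195)&(hsv[...,1]<45)).astype(np.uint8); disc=cv2.morphologyEx(disc,cv2.MORPH_OPEN,np.ones((3,3)))
cs=max(cv2.findContours(disc,0,2)[0],key=cv2.contourArea)
pts=np.vstack([c.reshape(-1,2) for c in cv2.findContours(disc,0,1)[0] if cv2.contourArea(c)>40])
(x,y),r=cv2.minEnclosingCircle(pts); print('disc',w(71,x,y),r/2)
J=rect(87); h=cv2.cvtColor(J,cv2.COLOR_RGB2HSV)
o=np.hstack([I,J]); cv2.imwrite('pics/r.png',cv2.resize(o,(800,400))[:,:,::-1])
K=rect(134); h=cv2.cvtColor(K,cv2.COLOR_RGB2GRAY)
cc=cv2.HoughCircles(cv2.medianBlur(h,3),cv2.HOUGH_GRADIENT,1,60,param1=100,param2=15,minRadius=26,maxRadius=44)
print('dial',None if cc is None else [(w(134,a,b),r/2) for a,b,r in cc[0]])
```

```text
disc (613.25, 150.25) 98.64144897460938
dial [((np.float32(615.75), np.float32(150.75)), np.float32(16.1)), ((np.float32(579.25), np.float32(151.25)), np.float32(16.65))]
```

View pics/r.png

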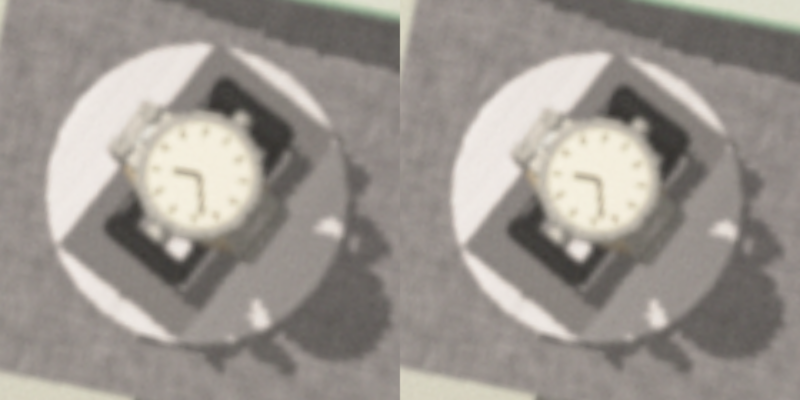

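The block corners, disc and dial agree on a centre of about (615.7,151). The long axis lies near -37°, so tool yaw should be 53°. I'll turn and go above it.

send_rows --motion '[{"tx": 0, "ty": 0, "tz": 0, "rx": 0, "ry": 0, "rz": 0.282, "gripper": -1}, {"tx": 0, "ty": 0, "tz": 0, "rx": 0, "ry": 0, "rz": 0.282, "gripper": -1}, {"tx": 0, "ty": 0, "tz": 0, "rx": 0, "ry": 0, "rz": 0.282, "gripper": -1}, {"tx": 0.081, "ty": 0.004, "tz": 0, "rx": 0, "ry": 0, "rz": 0, "gripper": -1}, {"tx": 0.081, "ty": 0.003, "tz": 0, "rx": 0, "ry": 0, "rz": 0, "gripper": -1}, {"tx": 0, "ty": 0, "tz": 0.1, "rx": 0, "ry": 0, "rz": 0, "gripper": -1}, {"tx": 0, "ty": 0, "tz": 0.1, "rx": 0, "ry": 0, "rz": 0, "gripper": -1}, {"tx": 0, "ty": 0, "tz": 0.1, "rx": 0, "ry": 0, "rz": 0, "gripper": -1}, {"tx": 0, "ty": 0, "tz": 0, "rx": 0, "ry": 0, "rz": 0, "gripper": -1}, {"tx": 0, "ty": 0, "tz": 0, "rx": 0, "ry": 0, "rz": 0, "gripper": -1}]'

```text
time_s: 8.95
ee_pos: [615.2, 152.5, 161.9]
ee_rot: [179.9, -0.1, 53.0]
force: [0.2, -0.7, 0.6]
gripper_width: 91.3
gripper_force: 0.0
```

Run:
```python
from h import *
import pickle
C=cam('wrist'); pickle.dump(C,open('w5.pkl','wb')); s=env.state(); print(s['ee_pos'],s['ee_rot'])
print('pred dial',proj(C,(615.7,151,134)))
h=cv2.medianBlur(cv2.cvtColor(C['img'],cv2.COLOR_RGB2GRAY),3)
cc=cv2.HoughCircles(h[:260,200:460],cv2.HOUGH_GRADIENT,1,60,param1=100,param2=20,minRadius=20,maxRadius=50); 
for a,b,r in cc[0]: print(a+200,b,r,onz(C,a+200,b,134))
# cream dial mask
m=((C['img'].min(2)>170)).astype(np.uint8)
n,l,st,ce=cv2.connectedComponentsWithStats(m)
print([(st[i].tolist(),ce[i].round(1).tolist()) for i in range(1,n) if st[i,4]>300])
```

```text
[615.57353475 152.64721917 162.73736892] [179.81386064  -0.2174811   53.02607447]
pred dial [326.3945207  215.80035159]
317.5 189.5 48.3 [622.40161473 170.53981938 134.        ]
[([0, 0, 513, 252, 62141], [267.6, 126.3]), ([502, 0, 138, 235, 22357], [582.5, 104.9]), ([449, 24, 116, 201, 7961], [504.0, 122.3]), ([268, 138, 116, 84, 2914], [326.1, 163.6]), ([298, 171, 57, 76, 2639], [326.4, 209.6]), ([217, 285, 92, 41, 2922], [262.8, 307.1]), ([335, 284, 50, 29, 876], [355.2, 297.3])]
```

Run:
```python
from h import *
import pickle
C=pickle.load(open('w5.pkl','rb'))
m=((C['img'].min(2)>170)).astype(np.uint8); n,l,st,ce=cv2.connectedComponentsWithStats(m)
i=[i for i in range(1,n) if st[i,0]==298 and st[i,1]==171][0]
for y in range(165,262,4):
    x=np.where(l[y]==i)[0]; print(y,(x.min(),x.max(),len(x)) if len(x) else None, C['img'][y,326].tolist(), C['img'][y,290:364:6].min(1).tolist())
for r in (16.5,19.5):
  a=np.radians(53); print(r,proj(C,(615.7+r*np.cos(a),151+r*np.sin(a),138)),proj(C,(615.7+r*np.sin(a),151-r*np.cos(a),138)),proj(C,(615.7-r*np.sin(a),151+r*np.cos(a),138)))
```

```text
165 None [246, 241, 238] [237, 238, 237, 236, 239, 237, 238, 236, 235, 236, 236, 235, 236]
169 None [176, 170, 162] [121, 129, 131, 145, 140, 157, 162, 175, 176, 191, 199, 216, 218]
173 (np.int64(315), np.int64(337), 23) [204, 198, 183] [135, 138, 136, 140, 161, 188, 183, 183, 168, 138, 137, 132, 136]
177 (np.int64(314), np.int64(339), 26) [227, 222, 211] [135, 138, 137, 139, 178, 200, 211, 207, 204, 136, 137, 132, 135]
181 (np.int64(314), np.int64(340), 27) [223, 219, 204] [135, 79, 89, 86, 198, 206, 204, 202, 197, 119, 122, 122, 135]
185 (np.int64(321), np.int64(332), 12) [207, 200, 190] [134, 65, 65, 63, 140, 154, 190, 172, 160, 67, 64, 71, 136]
189 (np.int64(313), np.int64(340), 28) [211, 202, 188] [70, 69, 158, 146, 218, 186, 188, 221, 227, 125, 139, 63, 82]
193 (np.int64(302), np.int64(349), 24) [206, 200, 185] [71, 63, 181, 145, 153, 186, 185, 188, 165, 136, 159, 63, 66]
197 (np.int64(301), np.int64(350), 44) [235, 228, 210] [72, 65, 225, 150, 182, 195, 210, 192, 181, 156, 208, 59, 72]
201 (np.int64(301), np.int64(350), 49) [200, 188, 166] [73, 62, 219, 177, 223, 231, 166, 233
[... 1157 characters left out ...]
2, 157, 113, 158, 173, 164, 132, 227, 158, 141, 108]
245 (np.int64(344), np.int64(348), 5) [131, 128, 120] [153, 102, 178, 151, 120, 116, 120, 112, 132, 192, 124, 116, 157]
249 None [164, 157, 151] [146, 109, 153, 106, 125, 141, 151, 136, 124, 116, 110, 113, 148]
253 None [105, 100, 96] [101, 93, 96, 95, 95, 92, 96, 94, 96, 100, 92, 96, 97]
257 None [127, 124, 117] [115, 97, 116, 117, 84, 116, 117, 115, 117, 114, 118, 112, 113]
261 None [128, 125, 119] [121, 117, 118, 118, 117, 118, 119, 116, 117, 119, 115, 120, 114]
16.5 [326.44010083 194.99753438] [349.32912268 217.3720143 ] [303.48427834 217.35270856]
19.5 [326.44558564 190.85125201] [353.49545383 217.37385311] [299.31491663 217.35103719]
```

The dial and bracelet match the prediction: centred at x=326, bezel 301 to 351, widest near row 217. I'll descend with the fingers open.

send_rows --motion '[{"tx": 0, "ty": -0.002, "tz": 0.06, "rx": 0, "ry": 0, "rz": 0, "gripper": -1}, {"tx": 0, "ty": 0, "tz": 0.06, "rx": 0, "ry": 0, "rz": 0, "gripper": -1}, {"tx": 0, "ty": 0, "tz": 0.04, "rx": 0, "ry": 0, "rz": 0, "gripper": -1}, {"tx": 0, "ty": 0, "tz": 0.02, "rx": 0, "ry": 0, "rz": 0, "gripper": -1}, {"tx": 0, "ty": 0, "tz": 0.008, "rx": 0, "ry": 0, "rz": 0, "gripper": -1}, {"tx": 0, "ty": 0, "tz": 0, "rx": 0, "ry": 0, "rz": 0, "gripper": -1}, {"tx": 0, "ty": 0, "tz": 0, "rx": 0, "ry": 0, "rz": 0, "gripper": -1}]'

```text
time_s: 9.88
ee_pos: [613.4, 153.0, 67.1]
ee_rot: [179.9, -0.1, 53.0]
force: [0.0, -0.6, 0.3]
gripper_width: 91.3
gripper_force: 0.0
```

No contact force. Now I'll pinch the cheeks.

send_rows --motion '[{"tx": 0, "ty": 0, "tz": 0, "rx": 0, "ry": 0, "rz": 0, "gripper": 1}, {"tx": 0, "ty": 0, "tz": 0, "rx": 0, "ry": 0, "rz": 0, "gripper": 1}, {"tx": 0, "ty": 0, "tz": 0, "rx": 0, "ry": 0, "rz": 0, "gripper": 1}, {"tx": 0, "ty": 0, "tz": 0, "rx": 0, "ry": 0, "rz": 0, "gripper": 1}, {"tx": 0, "ty": 0, "tz": 0, "rx": 0, "ry": 0, "rz": 0, "gripper": 1}, {"tx": 0, "ty": 0, "tz": 0, "rx": 0, "ry": 0, "rz": 0, "gripper": 1}]' --grip_force 18

```text
time_s: 10.62
ee_pos: [613.1, 152.9, 66.5]
ee_rot: [180.0, -0.0, 53.0]
force: [1.6, -0.4, 2.4]
gripper_width: 46.8
gripper_force: 18.0
```

The opening is 47 mm, so both cheeks are home. I'll lift gently at first.

send_rows --motion '[{"tx": 0, "ty": 0, "tz": 0, "rx": 0, "ry": 0, "rz": 0, "gripper": 1}, {"tx": 0, "ty": 0, "tz": -0.01, "rx": 0, "ry": 0, "rz": 0, "gripper": 1}, {"tx": 0, "ty": 0, "tz": -0.01, "rx": 0, "ry": 0, "rz": 0, "gripper": 1}, {"tx": 0, "ty": 0, "tz": -0.01, "rx": 0, "ry": 0, "rz": 0, "gripper": 1}]'

```text
time_s: 11.12
ee_pos: [611.0, 152.9, 79.2]
ee_rot: [-179.8, 0.2, 53.1]
force: [0.5, -0.0, -2.6]
gripper_width: 47.5
gripper_force: 17.6
```

send_rows --motion '[{"tx": 0, "ty": 0, "tz": -0.02, "rx": 0, "ry": 0, "rz": 0, "gripper": 1}, {"tx": 0, "ty": 0, "tz": -0.03, "rx": 0, "ry": 0, "rz": 0, "gripper": 1}, {"tx": 0, "ty": 0, "tz": -0.03, "rx": 0, "ry": 0, "rz": 0, "gripper": 1}, {"tx": 0, "ty": 0, "tz": -0.03, "rx": 0, "ry": 0, "rz": 0, "gripper": 1}, {"tx": 0, "ty": 0, "tz": -0.03, "rx": 0, "ry": 0, "rz": 0, "gripper": 1}, {"tx": 0, "ty": 0, "tz": -0.03, "rx": 0, "ry": 0, "rz": 0, "gripper": 1}, {"tx": 0, "ty": 0, "tz": 0, "rx": 0, "ry": 0, "rz": 0, "gripper": 1}, {"tx": 0, "ty": 0, "tz": 0, "rx": 0, "ry": 0, "rz": 0, "gripper": 1}, {"tx": 0, "ty": 0, "tz": 0, "rx": 0, "ry": 0, "rz": 0, "gripper": 1}, {"tx": 0, "ty": 0, "tz": 0, "rx": 0, "ry": 0, "rz": 0, "gripper": 1}]'

```text
time_s: 12.38
ee_pos: [612.4, 152.8, 165.4]
ee_rot: [-180.0, 0.1, 53.0]
force: [0.7, -0.5, -1.4]
gripper_width: 47.5
gripper_force: 17.6
```

Run:
```python
from h import *
C=cam('wrist'); S=cam('scene'); save(C,'w6'); s=env.state(); print(s['ee_pos'],s['gripper_width'],s['gripper_force'],s['force'])
# dial seen again at unchanged place relative to camera => held
m=((C['img'].min(2)>200)).astype(np.uint8); n,l,st,ce=cv2.connectedComponentsWithStats(m)
print([(st[i].tolist(),ce[i].round(1).tolist()) for i in range(1,n) if st[i,4]>200 and 280<ce[i][0]<370])
# predicted dial centre if lifted with tool: dial z=138+dz
z=s['ee_pos'][2]-66.5; print(z,proj(C,(614.5,151.5,138+z)))
```

```text
[612.56452317 152.82518538 165.644506  ] 47.59644711567754 17.629777451511472 [ 0.31969313 -0.33358643 -1.78561383]
[([269, 0, 166, 108, 9711], [349.2, 47.2]), ([272, 136, 108, 79, 2439], [324.3, 157.2]), ([297, 190, 64, 16, 547], [327.9, 196.0]), ([303, 209, 42, 26, 683], [324.9, 220.5]), ([302, 245, 40, 7, 206], [321.5, 248.5]), ([289, 285, 68, 21, 949], [323.7, 292.9]), ([275, 288, 29, 23, 331], [285.8, 302.7]), ([355, 288, 20, 24, 224], [363.8, 298.3])]
99.14450600140324 [329.17980851 277.90940911]
```

Run:
```python
from h import *
import pickle
S0=pickle.load(open('w4.pkl','rb'))[2]; S=cam('scene')
# cream dial/cushion in scene: predicted positions seated vs lifted
for n,C in(('before',S0),('now',S)):
    for z in(110,137,209,236): 
        u,v=proj(C,(615.7,151,z)).astype(int); print(n,z,(u,v),C['img'][v-2:v+3,u-3:u+4].mean((0,1)).round())
hc=lambda I:cv2.inRange(cv2.cvtColor(I,cv2.COLOR_RGB2HSV),(10,60,100),(28,160,255))
for n,C in(('before',S0),('now',S)):
    m=hc(C['img'][120:260,270:400]); y,x=np.where(m); print(n,len(x),[(270+a,120+b) for a,b in zip(x[::8],y[::8])])
```

```text
before 110 (np.int64(359), np.int64(201)) [105.  95.  80.]
before 137 (np.int64(360), np.int64(193)) [165. 157. 142.]
before 209 (np.int64(361), np.int64(171)) [141. 138. 128.]
before 236 (np.int64(362), np.int64(162)) [141. 138. 127.]
now 110 (np.int64(359), np.int64(201)) [92. 87. 85.]
now 137 (np.int64(360), np.int64(193)) [122. 119. 112.]
now 209 (np.int64(361), np.int64(171)) [38. 43. 46.]
now 236 (np.int64(362), np.int64(162)) [38. 42. 46.]
before 91 [(np.int64(352), np.int64(197)), (np.int64(355), np.int64(199)), (np.int64(358), np.int64(200)), (np.int64(366), np.int64(200)), (np.int64(360), np.int64(201)), (np.int64(314), np.int64(202)), (np.int64(365), np.int64(202)), (np.int64(315), np.int64(203)), (np.int64(312), np.int64(204)), (np.int64(308), np.int64(205)), (np.int64(306), np.int64(206)), (np.int64(304), np.int64(207))]
now 86 [(np.int64(379), np.int64(136)), (np.int64(367), np.int64(172)), (np.int64(368), np.int64(174)), (np.int64(368), np.int64(176)), (np.int64(315), np.int64(200)), (np.int64(315), np.int64(202)), (np.int64(314), np.int64(203)), (np.int64(309), np.int64(204)), (np.int64(302), np.int64(205)), (np.int64(311), np.int64(205)), (np.int64(299), np.int64(207))]
```

The cream cushion is gone from its seat near (358,200) and now shows at (368,174), so it has risen. The other holder's cushion is still near (310,204). The grip is steady and carries about 1.8 N, so I'll hand in.

```bash
python3 -c "
from h import *
print(env.job_done())"
```

```text
the job is handed in; nothing more can be done
None
```

I handed the job in at about 12.5 s: the hood lies open on its stop, and the round watch's holder is held by its pinched cheeks about 10 cm above its socket; no verdict came back.

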